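# Stack the empty specimen tote over the fossil

### The job

Take the empty tote by its carry bar, turn it half round, and stack it on the tote that holds the fossil: its four lugs must sit fully down in the four shallow rim notches, so that it rides level above the fossil and does not nest down onto it. Feel for the notches, sliding it gently along the rim until it drops home without pressing or shoving hard; keep the fossil untouched, leave the other things on the bench alone, and let go.

Things in the scene. Friction and masses are not known exactly. Their poses are not given: they have to be found in the camera images.
- upper: Empty stack-nest tote, pale grey plastic, open top, loose on the bench; 85 mm high, outside 214 x 124 mm at the bottom, 250 x 160 at the top plus an 8 mm flange; walls 4 mm; 0.35 to 0.6 kg. Origin: centre of its underside; x along its long side, z up. At the start it stands roughly the nesting way round (its +y side facing about the same way as the stand's +y side).
- bar (a point): Middle of the empty tote's carry bar, an aluminium bar 16 mm wide (along the tote's x) and 16 mm high that crosses the open top along the tote's y. The point is 73 mm above the tote's underside; the bar's top is 4 mm below the rim. Free space: 90 mm on both sides along x, 60 mm below.
- wide_side (a point): Bottom of the empty tote's +y long side, 80 mm out from its middle. Four lugs stick out sideways at the foot of the long walls, to 90 mm from the middle, each 24 mm long (x) and 14 mm high, undersides level with the tote's underside: on this +y side at x = +85 and -85 mm (wide pair), on the -y side at x = +40 and -40 mm (narrow pair).
- base: Low wooden stand fixed on the bench, 270 x 150 x 20 mm, carrying the lower tote with the fossil. Origin: centre of its underside; x along its long side, z up. The lower tote is square to it and centred across it (y), but along x it stands off-centre towards one end of the stand by 4 to 16 mm, which is not measured; it is heavy and does not give.
- deep_side (a point): The stand's +y side, at the lower tote's rim height (105 mm above the bench), 80 mm from the stand's centre. The lower tote has the empty one's shape, without bar. Notches in its long rims are 28 mm long: on this +y side deep ones at the tote's x = +85 and -85 mm and shallow ones (6 mm deep) at +40 and -40 mm.
- shallow_side (a point): The same on the stand's -y side: shallow notches (6 mm deep) at x = +85 and -85 mm, deep ones at +40 and -40 mm. Same way round, lugs pass down the deep notches and the tote nests; half round, they sit in the shallow ones and it stacks: its underside is then 99 mm above the bench (105 mm with lugs still on the rim), its x within 2 mm of the lower tote's.
- fossil: A brown fossil limb bone, 118 mm long, about 56 mm high, lying loose in the lower tote; origin at its underside, x along it. Must not be touched.
- vertebra: Bystander: a brown fossil vertebra, about 90 x 85 x 40 mm, loose on the bench; origin at the centre of the underside of its round part.
- jar: Bystander: an amber jar, 48 mm across, 70 mm high, loose on the bench; origin at its underside.
- brush: Bystander: a cleaning brush lying on the bench, loose.

How it is judged:
By the outcome, as a careful person would: the job done as asked, in the order asked, and still so for the second after the job is handed in, with the robot touching nothing.
It also fails if it takes over 61 s, if anything falls off the work surface, if the arm or the gripper's body presses on something with over 40 N, if the wrist force passes 120 N, or if a joint passes its speed limit or range.

### The arm

A 6-joint arm with a two-finger parallel gripper is mounted at the origin on the work surface. World frame = base frame: x ahead of the robot, y to its left, z up, the work surface at z = 0. Lengths are in m, angles in degrees, forces in N, time in s.
With the tool pointing down it reaches from about 0.3 to 0.75 m from the base axis. Payload 8.5 kg.
Tool frame: the origin (TCP) lies on the mounting face of the last link; the fingertips stand 173 mm ahead of it and the grasp point (between the pads) lies 155 mm ahead of it (env.tips_ahead is the distance from the TCP to the fingertips, in m); z points along the fingers, x is the direction in which the jaws open and shut, and the axes are right-handed (so a half turn about z gives the same grasp; the last joint's range is limited). The gripper opens to 85 mm and grips with 20 to 120 N. Pads are 22 mm wide; open, the fingers measure 114 mm over their backs; the gripper's body (76 mm by 85 mm) begins 54 mm behind the grasp point. The pads swing forward as they close: fully open they stand 13 mm farther back than shut.
Start: joints at [-75.82, 21.807, 74.336, -0, 83.858, -12.336], TCP at [0.246, -0.492, 0.405] pointing down, gripper open.
Joint ranges: [-178.18, 178.18], [-50.72, 133.34], [12.68, 142.11], [-81.47, 261.47], [9.98, 163.14], [-165.26, 165.26]. Speed limits (degrees/s): [136.94, 136.94, 180, 180, 180, 180].

### API

Orientations are given as a 3x3 rotation matrix whose columns are the frame's x, y, z axes.
In Python, from rig import env gives the robot as it stands. The module is installed in compiled form; this text tells all that it offers.
- The arm moves only by the tool step_arm, never from a script. Its argument "increments" is a list of rows, each an object of numbers: "x", "y", "z": the shift along the tool's x, y, z in cm; "wx", "wy", "wz": the turn, a rotation vector about the tool's x, y, z in rad; "gripper": the finger opening in cm, from 0 to 8.54. A call has 1 to 20 rows; each row shifts and turns the commanded pose from where the row before left it, along the tool's axes as they then stand; what a row does not reach is not made up. A row lasts 1/10 s, in which the tool goes at most 50 mm and 8.59 degrees, less where a joint would pass 70% of its speed; a pose out of reach is approached as far as the arm can. A call with a gripper value outside its range is refused whole. The fingers move at their own pace and stop on an object; "newtons" is the grip in N (left out, the last holds). Time passes only in rows, so rows that do not move let the fingers close. It gives the time, the measured TCP pose, the force and the opening at its end, in the units of the state.
- env.observe(): the state, without advancing time (a new reading comes with each control period).
- env.get_image(name): name is "scene" or "top" or "wrist"; returns a dict with "color" (420x560x3 uint8, blue, green, red), "camera_matrix" (3x3 intrinsics, pixels), "rvec" (rotation vector, rad) and "tvec" (3), from world to camera coordinates, as OpenCV has them. Camera axes: x right, y down, z forward; pixel columns grow to the right and rows downward; lengths in m; the calibration is good to about 2 mm. A picture is of the moment at which its call begins. There is no depth.
- env.close_job(): hands the job in, once; it reports no verdict.
The state is a dict: "time_s": time; "q": joint angles; "qvel": joint speeds; "joint_efforts": joint torques, N m; "position": TCP position; "tool_rot": TCP orientation; "ft_force": force on the tool from outside, world axes, zero at the start; "wrist_torque": the same for the moment, N m; "grip_width": finger opening in m.
Only numpy, scipy, OpenCV 4.12 (cv2) and the standard library are available. Lean on these libraries where they do the work, as an engineer would, in place of code of your own. Each camera call takes 0.05 s, during which the arm holds its last target. There are 200 camera calls.

## Working session

There is one attempt and no reset: what is moved stays moved. The work goes in short steps, Python scripts to look and compute and a tool call to move; the robot and the scene stay as the last step left them, time stands still between calls to the robot, and variables do not carry over. Pictures are saved under pics/ and viewed, about 8 in all and at most 12, crops included, and the job is handed in when it is done.

Besides the shell and the picture viewer there is one more tool, called after ">>>" by a JSON object that holds its "api" and its "payload". step_arm: Moves the arm, as the interface text tells. Its arguments: {"type":"object","properties":{"increments":{"type":"array"},"newtons":{"type":"number"}},"required":["increments"]}

```bash
mkdir -p pics; cat > h.py <<'E'
import numpy as np, cv2
from rig import env
def snap(name,fn):
    im=env.get_image(name); cv2.imwrite(f'pics/{fn}.png',im['color']); np.savez(f'pics/{fn}.npz',K=im['camera_matrix'],r=im['rvec'],t=im['tvec']); return im
def ray(fn,uv,z):
    d=np.load(f'pics/{fn}.npz'); R=cv2.Rodrigues(d['r'])[0]; t=d['t'].reshape(3)
    c=-R.T@t; v=R.T@np.linalg.inv(d['K'])@np.array([uv[0],uv[1],1.]); s=(z-c[2])/v[2]; return c+s*v
def proj(fn,P):
    d=np.load(f'pics/{fn}.npz'); return cv2.projectPoints(np.array(P,float).reshape(-1,1,3),d['r'],d['t'],d['K'],None)[0].reshape(-1,2)
E
python3 - <<'E'
from h import *
a=snap('top','top0');b=snap('scene','scene0')
for n in('top0','scene0'):
    im=cv2.imread(f'pics/{n}.png'); cv2.imwrite(f'pics/{n}b.png',cv2.resize(im,(800,600),interpolation=cv2.INTER_CUBIC))
s=env.observe();print(s['position'],s['tool_rot'],s['ft_force'],s['time_s'],s['grip_width'])
E
```

```text
[ 0.24552497 -0.49211067  0.40417513] [[ 4.46426832e-01 -8.94820076e-01 -3.39937529e-04]
 [-8.94819211e-01 -4.46426884e-01  1.27182347e-03]
 [-1.28981043e-03 -2.63593493e-04 -9.99999133e-01]] [ 0.51956331  0.45831303 -1.02229755] 0.1 0.08568239817616444
```

View pics/top0b.png

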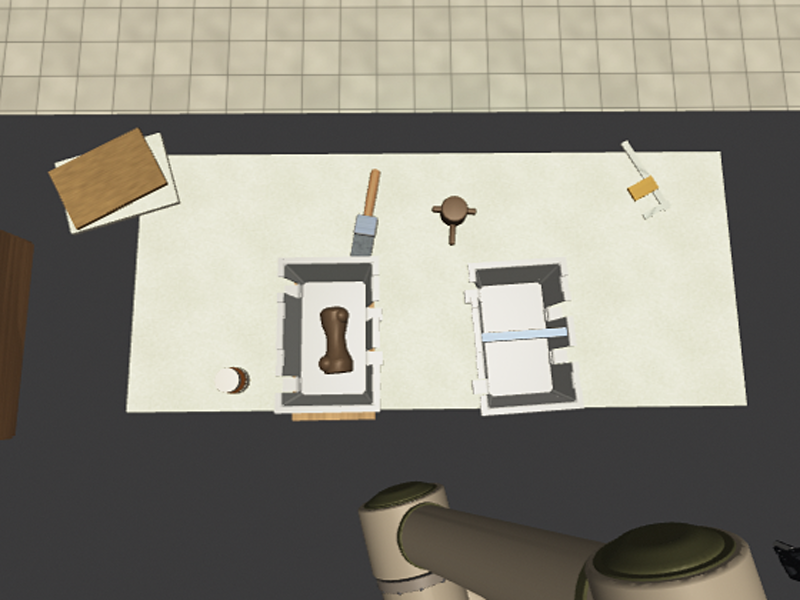

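View pics/scene0b.png

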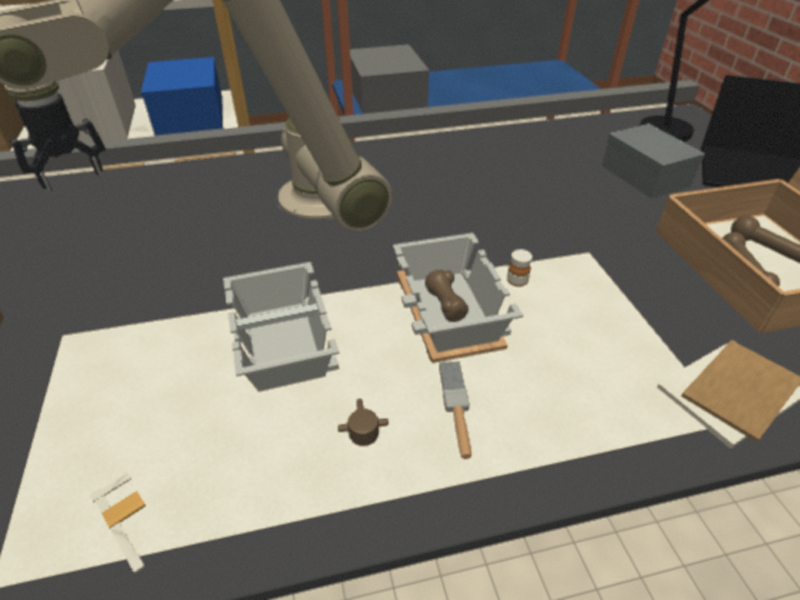

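The top view shows the fossil tote centred near (328,336) and the empty tote near (523,337), with its bar running about (482,338) to (567,331). I need an enlarged crop.

```bash
python3 - <<'E'
from h import *
im=cv2.imread('pics/top0.png')[170:300,180:420]
cv2.imwrite('pics/c0.png',cv2.resize(im,(792,429),interpolation=cv2.INTER_CUBIC))
def f(u,v,z): return ray('top0',(u*.7,v*.7),z).round(4)
print('lower corners',[f(*p,.105) for p in[(278,259),(380,259),(380,409),(276,412)]])
print('upper',[f(*p,.085) for p in[(469,265),(566,261),(579,408),(482,415)]])
print('bar',f(482,338,.081),f(567,331,.081))
E
```

```text
lower corners [array([0.6704, 0.2786, 0.105 ]), array([0.6691, 0.1012, 0.105 ]), array([0.4127, 0.1017, 0.105 ]), array([0.4096, 0.2748, 0.105 ])]
upper [array([ 0.6615, -0.0561,  0.085 ]), array([ 0.6675, -0.2294,  0.085 ]), array([ 0.4103, -0.2375,  0.085 ]), array([ 0.4002, -0.0712,  0.085 ])]
bar [ 0.5318 -0.0758  0.081 ] [ 0.5428 -0.2254  0.081 ]
```

View pics/c0.png

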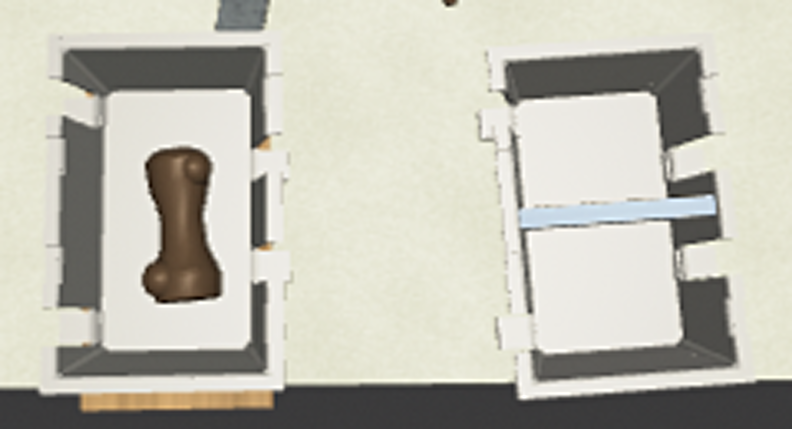

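The crop confirms that wide lugs are on the left (world +y) of the empty tote, which is the nesting way. The fossil tote's deep notches are on its left at ±85. I'll fit poses from the rim corners, then go above the bar.

```bash
cat >> h.py <<'E'
from scipy.optimize import least_squares
def fit(fn,uv,L):  # planar fit: local 3D pts L -> pixels; returns x,y,yaw deg
    uv=np.array(uv,float);L=np.array(L,float)
    def P(p):
        c,s=np.cos(p[2]),np.sin(p[2]); return np.c_[p[0]+c*L[:,0]-s*L[:,1],p[1]+s*L[:,0]+c*L[:,1],L[:,2]]
    r=least_squares(lambda p:(proj(fn,P(p))-uv).ravel(),[.54,-.15 if uv[:,0].mean()>300 and fn=='top0' else .15,0],loss='soft_l1')
    return r.x[0],r.x[1],np.degrees(r.x[2]),(proj(fn,P(r.x))-uv).round(1).tolist()
def plan(gx,gy,gz,yaw):  # tool increments (cm, rad) to put grasp point at g with tool x at yaw, vertical
    s=env.observe();R=np.array(s['tool_rot']);p=np.array(s['position'])
    y=np.radians(yaw);c,q=np.cos(y),np.sin(y);T=np.array([[c,q,0],[q,-c,0],[0,0,-1.]])
    rv=cv2.Rodrigues(R.T@T)[0].ravel()
    d=np.array([gx,gy,gz+.155])-p
    print('now tool yaw',np.degrees(np.arctan2(R[1,0],R[0,0])).round(2),'grasp',(p+.155*R[:,2]).round(4),'F',np.round(s['ft_force'],1))
    print('shift tool cm',(R.T@d*100).round(2),'rotvec',rv.round(4),'shift after turn',(T.T@d*100).round(2))
E
python3 - <<'E'
from h import *
C=lambda a:np.array(a)/3.3+[180,170]
def rim(z):return [(.133,.088,z),(.133,-.088,z),(-.133,-.088,z),(-.133,.088,z)]
print('lower',fit('top0',C([(50,36),(283,35),(284,388),(41,394)]),rim(.105)))
u=fit('top0',C([(489,48),(714,43),(751,380),(519,398),(519,218),(715,206)]),rim(.085)+[(0,.078,.081),(0,-.078,.081)])
print('upper',u)
plan(u[0],u[1],.19,-180+u[2])
E
```

```text
lower (np.float64(0.5399010227408947), np.float64(0.18930140787396565), np.float64(0.15945297024245722), [[-0.2, -0.5], [0.1, -0.9], [0.3, 1.1], [-0.2, 0.3]])
upper (np.float64(0.5368470359587799), np.float64(-0.15002572768274966), np.float64(3.0514291312763535), [[-0.3, -0.4], [0.3, -3.0], [0.8, 1.1], [-0.6, 0.3], [-1.3, 0.2], [1.3, -0.0]])
now tool yaw -63.49 grasp [ 0.2455 -0.4919  0.2492] F [ 0.5  0.5 -1. ]
shift tool cm [-17.6  -41.34   5.95] rotvec [1.1000e-03 1.1000e-03 1.9803e+00] shift after turn [-30.91  32.61   5.92]
```

>>> {"api": "step_arm", "payload": {"increments": [{"x": -1.25,"y": -2.95},{"x": -1.25,"y": -2.95},{"x": -1.25,"y": -2.95},{"x": -1.25,"y": -2.95},{"x": -1.25,"y": -2.95},{"x": -1.25,"y": -2.95},{"x": -1.25,"y": -2.95},{"x": -1.25,"y": -2.95},{"x": -1.25,"y": -2.95},{"x": -1.25,"y": -2.95},{"x": -1.25,"y": -2.95},{"x": -1.25,"y": -2.95},{"x": -1.25,"y": -2.95},{"x": -1.25,"y": -2.95}]}}

```text
invalid input at $.increments[0]: expected keys x, y, z, wx, wy, wz, gripper
```

>>> {"api": "step_arm", "payload": {"increments": [{"wz": 0.1414},{"wz": 0.1414},{"wz": 0.1414},{"wz": 0.1414},{"wz": 0.1414},{"wz": 0.1414},{"wz": 0.1414},{"wz": 0.1414},{"wz": 0.1414},{"wz": 0.1414},{"wz": 0.1414},{"wz": 0.1414},{"wz": 0.1414},{"wz": 0.1414}]}}

```text
invalid input at $.increments[0]: expected keys x, y, z, wx, wy, wz, gripper
```

```bash
python3 - <<'E'
from h import *
snap('wrist','w1'); im=cv2.imread('pics/w1.png'); cv2.imwrite('pics/w1b.png',cv2.resize(im,(800,600),interpolation=cv2.INTER_CUBIC))
plan(.5368,-.15,.19,-177)
print(env.observe()['q'],env.observe()['time_s'])
E
```

```text
now tool yaw -63.48 grasp [ 0.2455 -0.492   0.2493] F [ 0.1 -0.2 -0.2]
shift tool cm [-17.6  -41.34   5.95] rotvec [9.0000e-04 9.0000e-04 1.9812e+00] shift after turn [-30.88  32.64   5.93]
[-7.58207020e+01  2.18327360e+01  7.43711508e+01 -7.50445493e-04
  8.38562312e+01 -1.23362141e+01] 0.15
```

View pics/w1b.png

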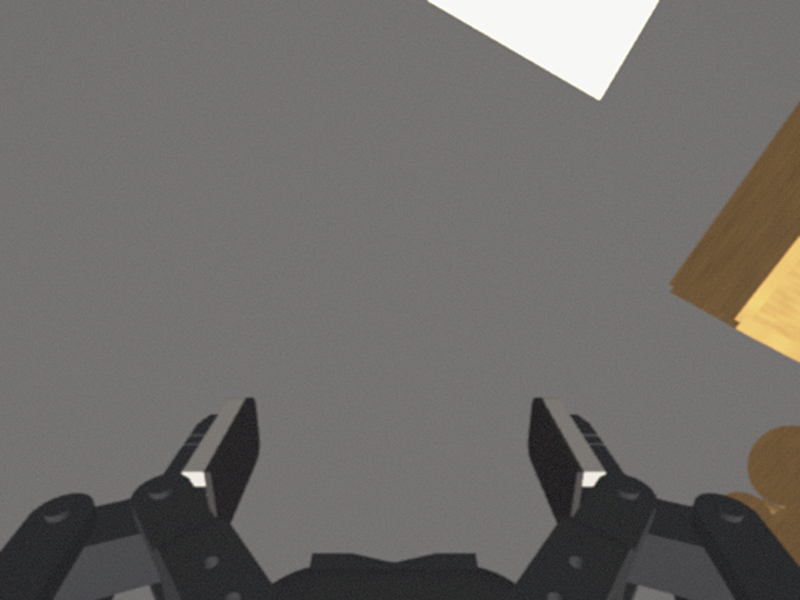

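All seven keys are needed in each row, so nothing moved. This picture shows only the jaws and the bench.

>>> {"api": "step_arm", "payload": {"increments": [{"x": -1.25,"y": -2.95,"z": 0,"wx": 0,"wy": 0,"wz": 0,"gripper": 8.5},{"x": -1.25,"y": -2.95,"z": 0,"wx": 0,"wy": 0,"wz": 0,"gripper": 8.5},{"x": -1.25,"y": -2.95,"z": 0,"wx": 0,"wy": 0,"wz": 0,"gripper": 8.5},{"x": -1.25,"y": -2.95,"z": 0,"wx": 0,"wy": 0,"wz": 0,"gripper": 8.5},{"x": -1.25,"y": -2.95,"z": 0,"wx": 0,"wy": 0,"wz": 0,"gripper": 8.5},{"x": -1.25,"y": -2.95,"z": 0,"wx": 0,"wy": 0,"wz": 0,"gripper": 8.5},{"x": -1.25,"y": -2.95,"z": 0,"wx": 0,"wy": 0,"wz": 0,"gripper": 8.5},{"x": -1.25,"y": -2.95,"z": 0,"wx": 0,"wy": 0,"wz": 0,"gripper": 8.5},{"x": -1.25,"y": -2.95,"z": 0,"wx": 0,"wy": 0,"wz": 0,"gripper": 8.5},{"x": -1.25,"y": -2.95,"z": 0,"wx": 0,"wy": 0,"wz": 0,"gripper": 8.5},{"x": -1.25,"y": -2.95,"z": 0,"wx": 0,"wy": 0,"wz": 0,"gripper": 8.5},{"x": -1.25,"y": -2.95,"z": 0,"wx": 0,"wy": 0,"wz": 0,"gripper": 8.5},{"x": -1.25,"y": -2.95,"z": 0,"wx": 0,"wy": 0,"wz": 0,"gripper": 8.5},{"x": -1.25,"y": -2.95,"z": 0,"wx": 0,"wy": 0,"wz": 0,"gripper": 8.5}]}}

```text
time_s: 1.55
position: [0.5377, -0.15, 0.4045]
tool_rot: [[0.446, -0.895, -0.001], [-0.895, -0.446, 0.0], [-0.0, 0.0, -1.0]]
ft_force: [-0.5, 0.3, 0.1]
grip_width: 0.0849
```

>>> {"api": "step_arm", "payload": {"increments": [{"x": 0,"y": 0,"z": 0,"wx": 0,"wy": 0,"wz": 0.1415,"gripper": 8.5},{"x": 0,"y": 0,"z": 0,"wx": 0,"wy": 0,"wz": 0.1415,"gripper": 8.5},{"x": 0,"y": 0,"z": 0,"wx": 0,"wy": 0,"wz": 0.1415,"gripper": 8.5},{"x": 0,"y": 0,"z": 0,"wx": 0,"wy": 0,"wz": 0.1415,"gripper": 8.5},{"x": 0,"y": 0,"z": 0,"wx": 0,"wy": 0,"wz": 0.1415,"gripper": 8.5},{"x": 0,"y": 0,"z": 0,"wx": 0,"wy": 0,"wz": 0.1415,"gripper": 8.5},{"x": 0,"y": 0,"z": 0,"wx": 0,"wy": 0,"wz": 0.1415,"gripper": 8.5},{"x": 0,"y": 0,"z": 0,"wx": 0,"wy": 0,"wz": 0.1415,"gripper": 8.5},{"x": 0,"y": 0,"z": 0,"wx": 0,"wy": 0,"wz": 0.1415,"gripper": 8.5},{"x": 0,"y": 0,"z": 0,"wx": 0,"wy": 0,"wz": 0.1415,"gripper": 8.5},{"x": 0,"y": 0,"z": 0,"wx": 0,"wy": 0,"wz": 0.1415,"gripper": 8.5},{"x": 0,"y": 0,"z": 0,"wx": 0,"wy": 0,"wz": 0.1415,"gripper": 8.5},{"x": 0,"y": 0,"z": 0,"wx": 0,"wy": 0,"wz": 0.1415,"gripper": 8.5},{"x": 0,"y": 0,"z": 0,"wx": 0,"wy": 0,"wz": 0.1415,"gripper": 8.5}]}}

```text
time_s: 2.95
position: [0.537, -0.1512, 0.4044]
tool_rot: [[-0.999, -0.047, -0.001], [-0.047, 0.999, 0.0], [0.001, 0.0, -1.0]]
ft_force: [-0.5, 0.3, 0.5]
grip_width: 0.0851
```

```bash
python3 - <<'E'
from h import *
snap('wrist','w2'); im=cv2.imread('pics/w2.png'); cv2.imwrite('pics/w2b.png',cv2.resize(im,(800,600),interpolation=cv2.INTER_CUBIC))
plan(.5368,-.15,.19,-177)
print(env.observe()['q'],env.observe()['time_s'])
E
```

```text
now tool yaw -177.72 grasp [ 0.5369 -0.1511  0.2494] F [-0.1 -0.2 -0.4]
shift tool cm [0.01 0.11 5.94] rotvec [ 0.0004 -0.0006 -0.0126] shift after turn [0.01 0.11 5.94]
[-2.78809910e+01  2.26152670e+01  7.30892586e+01  1.75244499e-03
  8.43351349e+01  1.49839366e+02] 3.0
```

View pics/w2b.png

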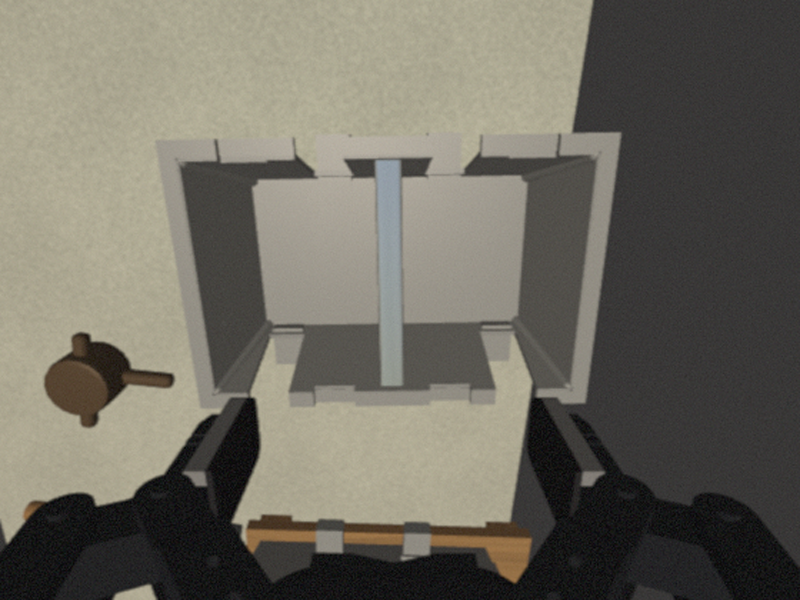

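The bar runs from about (388,160) to (392,386), and the flange corners are at (157,141), (620,133), (588,403) and (200,407).

```bash
python3 - <<'E'
from h import *
S=lambda a:np.array(a)*.7
def rim(z):return [(.133,.088,z),(.133,-.088,z),(-.133,-.088,z),(-.133,.088,z)]
u=fit('w2',S([(200,407),(157,141),(620,133),(588,403),(388,160),(392,386)]),rim(.085)+[(0,-.076,.081),(0,.076,.081)])
print('upper',u)
print('bar line pts',ray('w2',(388*.7,165*.7),.081),ray('w2',(391.5*.7,375*.7),.081))
plan(u[0],u[1],.073,-180+u[2])
E
```

```text
upper (np.float64(0.5373928032264206), np.float64(-0.14815621851969493), np.float64(3.5183024005341714), [[0.7, 0.9], [-0.8, -0.3], [0.5, 0.1], [-2.2, -0.0], [0.2, -1.1], [0.3, 1.0]])
bar line pts [ 0.54208877 -0.22028251  0.081     ] [ 0.5337825 -0.0818871  0.081    ]
now tool yaw -177.72 grasp [ 0.5369 -0.1511  0.2494] F [-0.1 -0.2 -0.4]
shift tool cm [-0.07  0.29 17.64] rotvec [ 0.0004 -0.0006 -0.0216] shift after turn [-0.06  0.3  17.64]
```

>>> {"api": "step_arm", "payload": {"increments": [{"x": -0.06,"y": 0.3,"z": 0,"wx": 0,"wy": 0,"wz": -0.021,"gripper": 8.5},{"x": 0,"y": 0,"z": 2.2,"wx": 0,"wy": 0,"wz": 0,"gripper": 8.5},{"x": 0,"y": 0,"z": 2.2,"wx": 0,"wy": 0,"wz": 0,"gripper": 8.5},{"x": 0,"y": 0,"z": 2.2,"wx": 0,"wy": 0,"wz": 0,"gripper": 8.5},{"x": 0,"y": 0,"z": 2.2,"wx": 0,"wy": 0,"wz": 0,"gripper": 8.5},{"x": 0,"y": 0,"z": 2.2,"wx": 0,"wy": 0,"wz": 0,"gripper": 8.5},{"x": 0,"y": 0,"z": 2.2,"wx": 0,"wy": 0,"wz": 0,"gripper": 8.5},{"x": 0,"y": 0,"z": 2.2,"wx": 0,"wy": 0,"wz": 0,"gripper": 8.5},{"x": 0,"y": 0,"z": 2.2,"wx": 0,"wy": 0,"wz": 0,"gripper": 8.5},{"x": 0,"y": 0,"z": 0,"wx": 0,"wy": 0,"wz": 0,"gripper": 8.5}]}}

```text
time_s: 4.0
position: [0.5369, -0.1478, 0.2263]
tool_rot: [[-0.997, -0.078, -0.005], [-0.078, 0.997, 0.003], [0.005, 0.003, -1.0]]
ft_force: [0.8, -0.2, -0.5]
grip_width: 0.0846
```

>>> {"api": "step_arm", "payload": {"increments": [{"x": 0,"y": 0,"z": 0,"wx": 0,"wy": 0,"wz": 0,"gripper": 1},{"x": 0,"y": 0,"z": 0,"wx": 0,"wy": 0,"wz": 0,"gripper": 1},{"x": 0,"y": 0,"z": 0,"wx": 0,"wy": 0,"wz": 0,"gripper": 1},{"x": 0,"y": 0,"z": 0,"wx": 0,"wy": 0,"wz": 0,"gripper": 1},{"x": 0,"y": 0,"z": 0,"wx": 0,"wy": 0,"wz": 0,"gripper": 1},{"x": 0,"y": 0,"z": 0,"wx": 0,"wy": 0,"wz": 0,"gripper": 1},{"x": 0,"y": 0,"z": 0,"wx": 0,"wy": 0,"wz": 0,"gripper": 1},{"x": 0,"y": 0,"z": 0,"wx": 0,"wy": 0,"wz": 0,"gripper": 1},{"x": 0,"y": 0,"z": 0,"wx": 0,"wy": 0,"wz": 0,"gripper": 1},{"x": 0,"y": 0,"z": 0,"wx": 0,"wy": 0,"wz": 0,"gripper": 1}], "newtons": 60}}

```text
time_s: 5.0
position: [0.5376, -0.1482, 0.2295]
tool_rot: [[-0.997, -0.073, 0.002], [-0.073, 0.997, -0.001], [-0.002, -0.001, -1.0]]
ft_force: [0.3, 0.6, 6.8]
grip_width: 0.015
```

>>> {"api": "step_arm", "payload": {"increments": [{"x": 0,"y": 0,"z": -0.5,"wx": 0,"wy": 0,"wz": 0,"gripper": 1},{"x": 0,"y": 0,"z": -1,"wx": 0,"wy": 0,"wz": 0,"gripper": 1},{"x": 0,"y": 0,"z": -2,"wx": 0,"wy": 0,"wz": 0,"gripper": 1},{"x": 0,"y": 0,"z": -2,"wx": 0,"wy": 0,"wz": 0,"gripper": 1},{"x": 0,"y": 0,"z": -2,"wx": 0,"wy": 0,"wz": 0,"gripper": 1},{"x": 0,"y": 0,"z": -2,"wx": 0,"wy": 0,"wz": 0,"gripper": 1},{"x": 0,"y": 0,"z": -2,"wx": 0,"wy": 0,"wz": 0,"gripper": 1},{"x": 0,"y": 0,"z": -2,"wx": 0,"wy": 0,"wz": 0,"gripper": 1},{"x": 0,"y": 0,"z": -2,"wx": 0,"wy": 0,"wz": 0,"gripper": 1},{"x": 0,"y": 0,"z": -1.5,"wx": 0,"wy": 0,"wz": 0,"gripper": 1},{"x": 0,"y": 0,"z": 0,"wx": 0,"wy": 0,"wz": 0,"gripper": 1},{"x": 0,"y": 0,"z": 0,"wx": 0,"wy": 0,"wz": 0,"gripper": 1}]}}

```text
time_s: 6.2
position: [0.5371, -0.148, 0.3982]
tool_rot: [[-0.997, -0.074, -0.001], [-0.074, 0.997, 0.0], [0.001, 0.001, -1.0]]
ft_force: [-0.3, -1.0, -6.0]
grip_width: 0.0145
```

```bash
python3 - <<'E'
from h import *
s=env.observe();print(s['wrist_torque'],s['grip_width'],s['q'],s['time_s']);plan(.54,.1893,.245,0.3)
E
```

```text
[-0.02242964 -0.00385156 -0.04700201] 0.014542253247835826 [-2.75789745e+01  2.28078651e+01  7.38362863e+01 -1.93094273e-03
  8.34191699e+01  1.48199896e+02] 6.2
now tool yaw -175.78 grasp [ 0.537  -0.1479  0.2432] F [-0.3 -1.  -6. ]
shift tool cm [-2.77 33.62 -0.16] rotvec [ 1.5000e-03  8.0000e-04 -3.0732e+00] shift after turn [  0.46 -33.73  -0.18]
```

>>> {"api": "step_arm", "payload": {"increments": [{"x": 0,"y": 0,"z": 0,"wx": 0,"wy": 0,"wz": -0.06,"gripper": 1},{"x": 0,"y": 0,"z": 0,"wx": 0,"wy": 0,"wz": -0.12,"gripper": 1},{"x": 0,"y": 0,"z": 0,"wx": 0,"wy": 0,"wz": -0.12,"gripper": 1},{"x": 0,"y": 0,"z": 0,"wx": 0,"wy": 0,"wz": -0.12,"gripper": 1},{"x": 0,"y": 0,"z": 0,"wx": 0,"wy": 0,"wz": -0.12,"gripper": 1},{"x": 0,"y": 0,"z": 0,"wx": 0,"wy": 0,"wz": -0.12,"gripper": 1},{"x": 0,"y": 0,"z": 0,"wx": 0,"wy": 0,"wz": -0.12,"gripper": 1},{"x": 0,"y": 0,"z": 0,"wx": 0,"wy": 0,"wz": -0.12,"gripper": 1},{"x": 0,"y": 0,"z": 0,"wx": 0,"wy": 0,"wz": -0.12,"gripper": 1},{"x": 0,"y": 0,"z": 0,"wx": 0,"wy": 0,"wz": -0.12,"gripper": 1},{"x": 0,"y": 0,"z": 0,"wx": 0,"wy": 0,"wz": -0.12,"gripper": 1},{"x": 0,"y": 0,"z": 0,"wx": 0,"wy": 0,"wz": -0.12,"gripper": 1},{"x": 0,"y": 0,"z": 0,"wx": 0,"wy": 0,"wz": -0.12,"gripper": 1},{"x": 0,"y": 0,"z": 0,"wx": 0,"wy": 0,"wz": -0.12,"gripper": 1},{"x": 0,"y": 0,"z": 0,"wx": 0,"wy": 0,"wz": -0.12,"gripper": 1},{"x": 0,"y": 0,"z": 0,"wx": 0,"wy": 0,"wz": -0.12,"gripper": 1},{"x": 0,"y": 0,"z": 0,"wx": 0,"wy": 0,"wz": -0.12,"gripper": 1},{"x": 0,"y": 0,"z": 0,"wx": 0,"wy": 0,"wz": -0.12,"gripper": 1},{"x": 0,"y": 0,"z": 0,"wx": 0,"wy": 0,"wz": -0.12,"gripper": 1},{"x": 0,"y": 0,"z": 0,"wx": 0,"wy": 0,"wz": -0.12,"gripper": 1}]}}

```text
time_s: 8.2
position: [0.5373, -0.1481, 0.3973]
tool_rot: [[0.75, -0.662, -0.003], [-0.662, -0.75, 0.001], [-0.003, 0.001, -1.0]]
ft_force: [-0.8, 0.3, -5.5]
grip_width: 0.0151
```

>>> {"api": "step_arm", "payload": {"increments": [{"x": 0,"y": 0,"z": 0,"wx": 0,"wy": 0,"wz": -0.12,"gripper": 1},{"x": 0,"y": 0,"z": 0,"wx": 0,"wy": 0,"wz": -0.12,"gripper": 1},{"x": 0,"y": 0,"z": 0,"wx": 0,"wy": 0,"wz": -0.12,"gripper": 1},{"x": 0,"y": 0,"z": 0,"wx": 0,"wy": 0,"wz": -0.12,"gripper": 1},{"x": 0,"y": 0,"z": 0,"wx": 0,"wy": 0,"wz": -0.12,"gripper": 1},{"x": 0,"y": 0,"z": 0,"wx": 0,"wy": 0,"wz": -0.06,"gripper": 1},{"x": 0,"y": 0,"z": 0,"wx": 0,"wy": 0,"wz": -0.07,"gripper": 1},{"x": 0,"y": 0,"z": 0,"wx": 0,"wy": 0,"wz": 0,"gripper": 1},{"x": 0,"y": 0,"z": 0,"wx": 0,"wy": 0,"wz": 0,"gripper": 1}]}}

```text
time_s: 9.1
position: [0.5374, -0.1481, 0.3979]
tool_rot: [[1.0, 0.0, -0.002], [0.0, -1.0, 0.001], [-0.002, -0.001, -1.0]]
ft_force: [0.6, 0.2, -3.5]
grip_width: 0.0149
```

```bash
python3 - <<'E'
from h import *
s=env.observe();print(s['wrist_torque'],s['grip_width'],s['q'],s['time_s']);plan(.54,.1893,.245,0.3)
E
```

```text
[ 0.00568222 -0.02629475  0.02010207] 0.01486177144927927 [-2.75781122e+01  2.28524902e+01  7.38218120e+01 -1.63455760e-03
  8.34262947e+01 -2.75876548e+01] 9.1
now tool yaw 0.01 grasp [ 0.5371 -0.148   0.2429] F [ 0.6  0.2 -3.5]
shift tool cm [  0.27 -33.74  -0.19] rotvec [-0.0008  0.0016 -0.0051] shift after turn [  0.44 -33.74  -0.21]
```

>>> {"api": "step_arm", "payload": {"increments": [{"x": 0,"y": -1.24,"z": 0,"wx": 0,"wy": 0,"wz": -0.003,"gripper": 1},{"x": 0,"y": -2.5,"z": 0,"wx": 0,"wy": 0,"wz": 0,"gripper": 1},{"x": 0,"y": -2.5,"z": 0,"wx": 0,"wy": 0,"wz": 0,"gripper": 1},{"x": 0,"y": -2.5,"z": 0,"wx": 0,"wy": 0,"wz": 0,"gripper": 1},{"x": 0,"y": -2.5,"z": 0,"wx": 0,"wy": 0,"wz": 0,"gripper": 1},{"x": 0,"y": -2.5,"z": 0,"wx": 0,"wy": 0,"wz": 0,"gripper": 1},{"x": 0,"y": -2.5,"z": 0,"wx": 0,"wy": 0,"wz": 0,"gripper": 1},{"x": 0,"y": -2.5,"z": 0,"wx": 0,"wy": 0,"wz": 0,"gripper": 1},{"x": 0,"y": -2.5,"z": 0,"wx": 0,"wy": 0,"wz": 0,"gripper": 1},{"x": 0,"y": -2.5,"z": 0,"wx": 0,"wy": 0,"wz": 0,"gripper": 1},{"x": 0,"y": -2.5,"z": 0,"wx": 0,"wy": 0,"wz": 0,"gripper": 1},{"x": 0,"y": -2.5,"z": 0,"wx": 0,"wy": 0,"wz": 0,"gripper": 1},{"x": 0,"y": -2.5,"z": 0,"wx": 0,"wy": 0,"wz": 0,"gripper": 1},{"x": 0,"y": -2.5,"z": 0,"wx": 0,"wy": 0,"wz": 0,"gripper": 1},{"x": 0,"y": 0,"z": 0,"wx": 0,"wy": 0,"wz": 0,"gripper": 1},{"x": 0,"y": 0,"z": 0,"wx": 0,"wy": 0,"wz": 0,"gripper": 1}]}}

```text
time_s: 10.7
position: [0.5353, 0.1901, 0.3985]
tool_rot: [[1.0, 0.006, -0.001], [0.006, -1.0, -0.0], [-0.001, 0.0, -1.0]]
ft_force: [-0.2, 0.2, -4.7]
grip_width: 0.0149
```

>>> {"api": "step_arm", "payload": {"increments": [{"x": 0,"y": 0,"z": 1,"wx": 0,"wy": 0,"wz": 0,"gripper": 1},{"x": 0,"y": 0,"z": 1,"wx": 0,"wy": 0,"wz": 0,"gripper": 1},{"x": 0,"y": 0,"z": 1,"wx": 0,"wy": 0,"wz": 0,"gripper": 1},{"x": 0,"y": 0,"z": 1,"wx": 0,"wy": 0,"wz": 0,"gripper": 1},{"x": 0,"y": 0,"z": 0.5,"wx": 0,"wy": 0,"wz": 0,"gripper": 1},{"x": 0,"y": 0,"z": 0,"wx": 0,"wy": 0,"wz": 0,"gripper": 1},{"x": 0,"y": 0,"z": 0,"wx": 0,"wy": 0,"wz": 0,"gripper": 1}]}}

```text
time_s: 11.4
position: [0.5359, 0.1892, 0.3539]
tool_rot: [[1.0, 0.005, 0.0], [0.005, -1.0, 0.0], [0.0, -0.0, -1.0]]
ft_force: [-0.1, -0.9, -4.9]
grip_width: 0.0151
```

```bash
python3 - <<'E'
from h import *
plan(.534,.1893,.182,0.15)
snap('top','top1');snap('scene','scene1')
im=cv2.imread('pics/top1.png')[160:310,170:340]
a=cv2.resize(im,(680,600),interpolation=cv2.INTER_CUBIC)
cv2.imwrite('pics/c1.png',a)
im=cv2.imread('pics/scene1.png')[120:300,230:430]
cv2.imwrite('pics/c1s.png',cv2.resize(im,(660,594),interpolation=cv2.INTER_CUBIC))
print(env.observe()['time_s'])
E
```

```text
now tool yaw 0.28 grasp [0.5359 0.1893 0.1989] F [-0.1 -0.9 -4.9]
shift tool cm [-0.19 -0.01  1.69] rotvec [-0.0001 -0.0004  0.0023] shift after turn [-0.19 -0.01  1.69]
11.5
```

View pics/c1s.png

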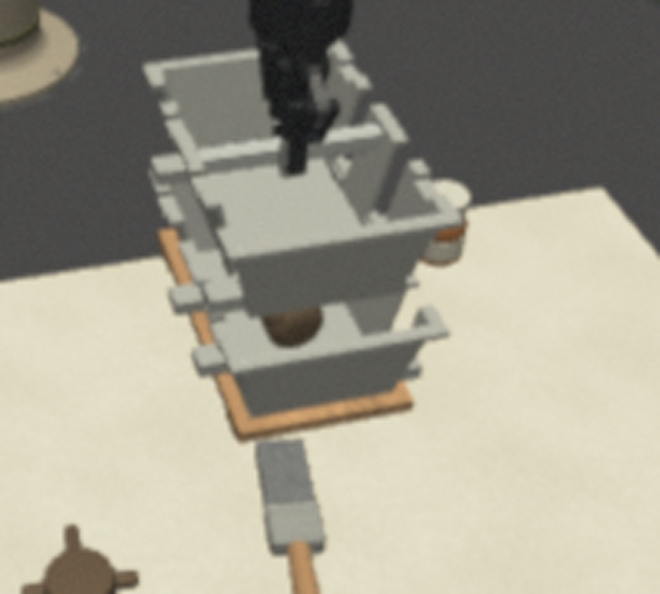

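View pics/c1.png

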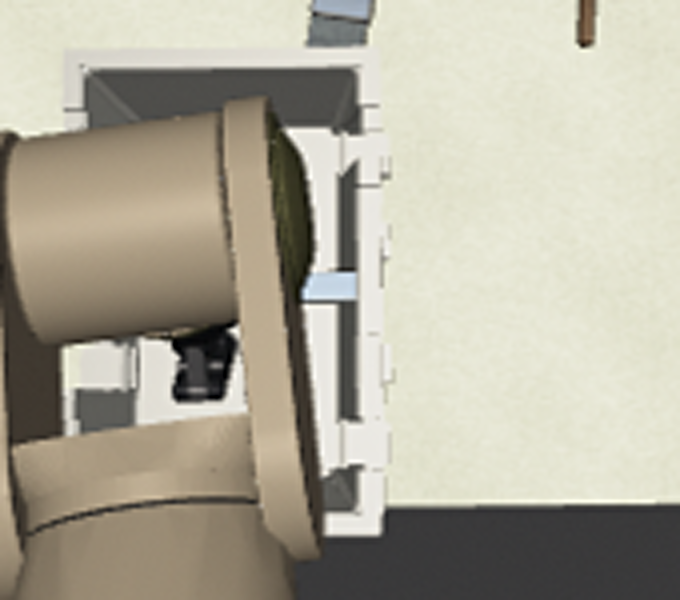

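The held tote is the stacking way round, with its wide lugs on the −y side. In the crop its rim corners are TL (66,50), TR (382,49) and BR (382,534). I'll check the tote against the tool.

```bash
python3 - <<'E'
from h import *
C=lambda a:np.array(a)/4+[170,160]
z=.211
print(fit('top1',C([(66,50),(382,49),(382,534)]),[(.133,.088,z),(.133,-.088,z),(-.133,-.088,z)]))
# notch/lug edges of lower tote, from c0 crop (scale 3.3): deep notch edges on left side & right side
c0=lambda a:np.array(a)/3.3+[180,170]
for n,p in dict(TLin=(62,48),TRin=(266,46),BRin=(266,372),BLin=(57,376)).items(): print(n,ray('top0',c0(p),.105).round(4))
E
```

```text
(np.float64(0.5334403953133627), np.float64(0.1861165443893009), np.float64(-0.08478955547534216), [[-0.3, -0.2], [0.1, -0.4], [0.1, 0.7]])
TLin [0.6621 0.268  0.105 ]
TRin [0.6625 0.1146 0.105 ]
BRin [0.4212 0.1146 0.105 ]
BLin [0.4199 0.2654 0.105 ]
```

>>> {"api": "step_arm", "payload": {"increments": [{"x": 0,"y": -0.2,"z": 0.5,"wx": 0,"wy": 0,"wz": 0.003,"gripper": 1},{"x": 0,"y": 0,"z": 0.5,"wx": 0,"wy": 0,"wz": 0,"gripper": 1},{"x": 0,"y": 0,"z": 0.4,"wx": 0,"wy": 0,"wz": 0,"gripper": 1},{"x": 0,"y": 0,"z": 0.1,"wx": 0,"wy": 0,"wz": 0,"gripper": 1},{"x": 0,"y": 0,"z": 0.1,"wx": 0,"wy": 0,"wz": 0,"gripper": 1},{"x": 0,"y": 0,"z": 0.1,"wx": 0,"wy": 0,"wz": 0,"gripper": 1},{"x": 0,"y": 0,"z": 0,"wx": 0,"wy": 0,"wz": 0,"gripper": 1},{"x": 0,"y": 0,"z": 0,"wx": 0,"wy": 0,"wz": 0,"gripper": 1}]}}

```text
time_s: 12.3
position: [0.5358, 0.1913, 0.3368]
tool_rot: [[1.0, 0.002, 0.0], [0.002, -1.0, 0.0], [0.0, -0.0, -1.0]]
ft_force: [-0.3, -0.6, -4.8]
grip_width: 0.0149
```

>>> {"api": "step_arm", "payload": {"increments": [{"x": 0,"y": 0,"z": 0.1,"wx": 0,"wy": 0,"wz": 0,"gripper": 1},{"x": 0,"y": 0,"z": 0,"wx": 0,"wy": 0,"wz": 0,"gripper": 1},{"x": 0,"y": 0,"z": 0,"wx": 0,"wy": 0,"wz": 0,"gripper": 1}]}}

```text
time_s: 12.6
position: [0.5358, 0.1913, 0.3357]
tool_rot: [[1.0, 0.002, 0.0], [0.002, -1.0, 0.0], [0.0, -0.0, -1.0]]
ft_force: [-0.0, 0.3, -5.6]
grip_width: 0.015
```

>>> {"api": "step_arm", "payload": {"increments": [{"x": 0,"y": 0,"z": 0.1,"wx": 0,"wy": 0,"wz": 0,"gripper": 1},{"x": 0,"y": 0,"z": 0,"wx": 0,"wy": 0,"wz": 0,"gripper": 1},{"x": 0,"y": 0,"z": 0,"wx": 0,"wy": 0,"wz": 0,"gripper": 1}]}}

```text
time_s: 12.9
position: [0.5358, 0.1913, 0.3347]
tool_rot: [[1.0, 0.002, 0.0], [0.002, -1.0, 0.0], [0.0, -0.0, -1.0]]
ft_force: [-1.0, 0.3, -4.6]
grip_width: 0.0149
```

>>> {"api": "step_arm", "payload": {"increments": [{"x": 0,"y": 0,"z": 0.05,"wx": 0,"wy": 0,"wz": 0,"gripper": 1},{"x": 0,"y": 0,"z": 0,"wx": 0,"wy": 0,"wz": 0,"gripper": 1},{"x": 0,"y": 0,"z": 0,"wx": 0,"wy": 0,"wz": 0,"gripper": 1}]}}

```text
time_s: 13.2
position: [0.5358, 0.1913, 0.3344]
tool_rot: [[1.0, 0.002, 0.0], [0.002, -1.0, 0.0], [0.0, -0.0, -1.0]]
ft_force: [-1.0, 0.4, -2.9]
grip_width: 0.015
```

>>> {"api": "step_arm", "payload": {"increments": [{"x": 0,"y": 0,"z": 0.05,"wx": 0,"wy": 0,"wz": 0,"gripper": 1},{"x": 0,"y": 0,"z": 0,"wx": 0,"wy": 0,"wz": 0,"gripper": 1},{"x": 0,"y": 0,"z": 0,"wx": 0,"wy": 0,"wz": 0,"gripper": 1}]}}

```text
time_s: 13.5
position: [0.5358, 0.1913, 0.3343]
tool_rot: [[1.0, 0.002, 0.001], [0.002, -1.0, 0.0], [0.001, -0.0, -1.0]]
ft_force: [-1.5, -1.7, 3.4]
grip_width: 0.0147
```

Contact on the rim at TCP z = 0.3344, 105 mm underside height as expected, with about 8 N. Now sliding gently toward +x.

>>> {"api": "step_arm", "payload": {"increments": [{"x": 0.1,"y": 0,"z": 0,"wx": 0,"wy": 0,"wz": 0,"gripper": 1},{"x": 0.1,"y": 0,"z": 0,"wx": 0,"wy": 0,"wz": 0,"gripper": 1},{"x": 0,"y": 0,"z": 0,"wx": 0,"wy": 0,"wz": 0,"gripper": 1}]}}

```text
time_s: 13.8
position: [0.5371, 0.1914, 0.3342]
tool_rot: [[1.0, 0.002, -0.002], [0.002, -1.0, 0.0], [-0.002, -0.0, -1.0]]
ft_force: [-7.9, -0.5, 7.2]
grip_width: 0.0152
```

>>> {"api": "step_arm", "payload": {"increments": [{"x": 0.1,"y": 0,"z": 0,"wx": 0,"wy": 0,"wz": 0,"gripper": 1},{"x": 0,"y": 0,"z": 0,"wx": 0,"wy": 0,"wz": 0,"gripper": 1},{"x": 0,"y": 0,"z": 0,"wx": 0,"wy": 0,"wz": 0,"gripper": 1}]}}

```text
time_s: 14.1
position: [0.5381, 0.1914, 0.3342]
tool_rot: [[1.0, 0.002, -0.002], [0.002, -1.0, 0.0], [-0.002, -0.0, -1.0]]
ft_force: [-7.4, -0.7, 6.8]
grip_width: 0.0149
```

>>> {"api": "step_arm", "payload": {"increments": [{"x": 0.1,"y": 0,"z": 0,"wx": 0,"wy": 0,"wz": 0,"gripper": 1},{"x": 0,"y": 0,"z": 0,"wx": 0,"wy": 0,"wz": 0,"gripper": 1},{"x": 0,"y": 0,"z": 0,"wx": 0,"wy": 0,"wz": 0,"gripper": 1}]}}

```text
time_s: 14.4
position: [0.5392, 0.1915, 0.3341]
tool_rot: [[1.0, 0.002, -0.002], [0.002, -1.0, 0.0], [-0.002, -0.0, -1.0]]
ft_force: [-7.0, 0.7, 6.3]
grip_width: 0.0148
```

>>> {"api": "step_arm", "payload": {"increments": [{"x": 0.1,"y": 0,"z": 0,"wx": 0,"wy": 0,"wz": 0,"gripper": 1},{"x": 0,"y": 0,"z": 0,"wx": 0,"wy": 0,"wz": 0,"gripper": 1},{"x": 0,"y": 0,"z": 0,"wx": 0,"wy": 0,"wz": 0,"gripper": 1}]}}

```text
time_s: 14.7
position: [0.5406, 0.1915, 0.3335]
tool_rot: [[1.0, 0.002, -0.001], [0.002, -1.0, 0.0], [-0.001, -0.0, -1.0]]
ft_force: [-2.9, 2.0, -0.1]
grip_width: 0.015
```

A drop has started at x ≈ 0.5406. Going on in small steps.

>>> {"api": "step_arm", "payload": {"increments": [{"x": 0.1,"y": 0,"z": 0,"wx": 0,"wy": 0,"wz": 0,"gripper": 1},{"x": 0,"y": 0,"z": 0,"wx": 0,"wy": 0,"wz": 0,"gripper": 1},{"x": 0,"y": 0,"z": 0,"wx": 0,"wy": 0,"wz": 0,"gripper": 1}]}}

```text
time_s: 15.0
position: [0.5419, 0.1912, 0.3332]
tool_rot: [[1.0, 0.002, -0.0], [0.002, -1.0, -0.0], [-0.0, 0.0, -1.0]]
ft_force: [0.3, -1.0, -5.1]
grip_width: 0.0149
```

>>> {"api": "step_arm", "payload": {"increments": [{"x": 0,"y": 0,"z": 0.05,"wx": 0,"wy": 0,"wz": 0,"gripper": 1},{"x": 0,"y": 0,"z": 0,"wx": 0,"wy": 0,"wz": 0,"gripper": 1},{"x": 0,"y": 0,"z": 0,"wx": 0,"wy": 0,"wz": 0,"gripper": 1}]}}

```text
time_s: 15.3
position: [0.5418, 0.1912, 0.3331]
tool_rot: [[1.0, 0.002, -0.0], [0.002, -1.0, -0.0], [-0.0, 0.0, -1.0]]
ft_force: [0.2, 0.8, -4.4]
grip_width: 0.0151
```

>>> {"api": "step_arm", "payload": {"increments": [{"x": 0,"y": 0,"z": 0.1,"wx": 0,"wy": 0,"wz": 0,"gripper": 1},{"x": 0,"y": 0,"z": 0,"wx": 0,"wy": 0,"wz": 0,"gripper": 1},{"x": 0,"y": 0,"z": 0,"wx": 0,"wy": 0,"wz": 0,"gripper": 1}]}}

```text
time_s: 15.6
position: [0.5418, 0.1913, 0.3322]
tool_rot: [[1.0, 0.002, -0.0], [0.002, -1.0, -0.0], [-0.0, 0.0, -1.0]]
ft_force: [-0.4, 0.3, -5.6]
grip_width: 0.015
```

```bash
python3 - <<'E'
from h import *
s=env.observe();print(np.round(s['wrist_torque'],2),np.round(s['ft_force'],1),s['position'])
E
```

```text
[-0.02  0.03  0.04] [-0.4  0.3 -5.6] [0.54175176 0.19128644 0.33217774]
```

It hangs free 2.2 mm below the rim plane, inside the notches. Lowering until it seats.

>>> {"api": "step_arm", "payload": {"increments": [{"x": 0,"y": 0,"z": 0.1,"wx": 0,"wy": 0,"wz": 0,"gripper": 1},{"x": 0,"y": 0,"z": 0,"wx": 0,"wy": 0,"wz": 0,"gripper": 1},{"x": 0,"y": 0,"z": 0.1,"wx": 0,"wy": 0,"wz": 0,"gripper": 1},{"x": 0,"y": 0,"z": 0,"wx": 0,"wy": 0,"wz": 0,"gripper": 1},{"x": 0,"y": 0,"z": 0,"wx": 0,"wy": 0,"wz": 0,"gripper": 1}]}}

```text
time_s: 16.1
position: [0.5417, 0.1913, 0.3302]
tool_rot: [[1.0, 0.002, -0.0], [0.002, -1.0, -0.0], [-0.0, 0.0, -1.0]]
ft_force: [0.2, 0.4, -4.7]
grip_width: 0.0147
```

>>> {"api": "step_arm", "payload": {"increments": [{"x": 0,"y": 0,"z": 0.1,"wx": 0,"wy": 0,"wz": 0,"gripper": 1},{"x": 0,"y": 0,"z": 0,"wx": 0,"wy": 0,"wz": 0,"gripper": 1},{"x": 0,"y": 0,"z": 0,"wx": 0,"wy": 0,"wz": 0,"gripper": 1}]}}

```text
time_s: 16.4
position: [0.5418, 0.1913, 0.3292]
tool_rot: [[1.0, 0.002, -0.0], [0.002, -1.0, 0.0], [-0.0, -0.0, -1.0]]
ft_force: [0.8, 0.0, -4.5]
grip_width: 0.0148
```

>>> {"api": "step_arm", "payload": {"increments": [{"x": 0,"y": 0,"z": 0.1,"wx": 0,"wy": 0,"wz": 0,"gripper": 1},{"x": 0,"y": 0,"z": 0,"wx": 0,"wy": 0,"wz": 0,"gripper": 1},{"x": 0,"y": 0,"z": 0,"wx": 0,"wy": 0,"wz": 0,"gripper": 1}]}}

```text
time_s: 16.7
position: [0.5418, 0.1913, 0.3285]
tool_rot: [[1.0, 0.002, 0.001], [0.002, -1.0, 0.0], [0.001, -0.0, -1.0]]
ft_force: [0.1, 0.3, -2.0]
grip_width: 0.0147
```

It bottoms out at z = 0.3285, 5.9 mm below the rim contact. Taking the last of the weight off, then opening.

>>> {"api": "step_arm", "payload": {"increments": [{"x": 0,"y": 0,"z": 0.03,"wx": 0,"wy": 0,"wz": 0,"gripper": 1},{"x": 0,"y": 0,"z": 0,"wx": 0,"wy": 0,"wz": 0,"gripper": 1},{"x": 0,"y": 0,"z": 0,"wx": 0,"wy": 0,"wz": 0,"gripper": 1}]}}

```text
time_s: 17.0
position: [0.5418, 0.1913, 0.3284]
tool_rot: [[1.0, 0.002, 0.001], [0.002, -1.0, 0.0], [0.001, -0.0, -1.0]]
ft_force: [-0.7, -0.8, 3.1]
grip_width: 0.0147
```

>>> {"api": "step_arm", "payload": {"increments": [{"x": 0,"y": 0,"z": 0,"wx": 0,"wy": 0,"wz": 0,"gripper": 2},{"x": 0,"y": 0,"z": 0,"wx": 0,"wy": 0,"wz": 0,"gripper": 3},{"x": 0,"y": 0,"z": 0,"wx": 0,"wy": 0,"wz": 0,"gripper": 4},{"x": 0,"y": 0,"z": 0,"wx": 0,"wy": 0,"wz": 0,"gripper": 5},{"x": 0,"y": 0,"z": 0,"wx": 0,"wy": 0,"wz": 0,"gripper": 6},{"x": 0,"y": 0,"z": 0,"wx": 0,"wy": 0,"wz": 0,"gripper": 6}]}}

```text
time_s: 17.6
position: [0.5418, 0.1913, 0.3279]
tool_rot: [[1.0, 0.002, 0.0], [0.002, -1.0, 0.0], [0.0, -0.0, -1.0]]
ft_force: [-1.0, -0.5, -0.2]
grip_width: 0.06
```

>>> {"api": "step_arm", "payload": {"increments": [{"x": 0,"y": 0,"z": -1,"wx": 0,"wy": 0,"wz": 0,"gripper": 6},{"x": 0,"y": 0,"z": -2,"wx": 0,"wy": 0,"wz": 0,"gripper": 6},{"x": 0,"y": 0,"z": -2,"wx": 0,"wy": 0,"wz": 0,"gripper": 6},{"x": 0,"y": 0,"z": -3,"wx": 0,"wy": 0,"wz": 0,"gripper": 6},{"x": 0,"y": 0,"z": -3,"wx": 0,"wy": 0,"wz": 0,"gripper": 6},{"x": 0,"y": 3,"z": -2,"wx": 0,"wy": 0,"wz": 0,"gripper": 6},{"x": 0,"y": 4,"z": 0,"wx": 0,"wy": 0,"wz": 0,"gripper": 6},{"x": 0,"y": 4,"z": 0,"wx": 0,"wy": 0,"wz": 0,"gripper": 6},{"x": 0,"y": 4,"z": 0,"wx": 0,"wy": 0,"wz": 0,"gripper": 6},{"x": 0,"y": 4,"z": 0,"wx": 0,"wy": 0,"wz": 0,"gripper": 6},{"x": 0,"y": 4,"z": 0,"wx": 0,"wy": 0,"wz": 0,"gripper": 6},{"x": 0,"y": 4,"z": 0,"wx": 0,"wy": 0,"wz": 0,"gripper": 6},{"x": 0,"y": 4,"z": 0,"wx": 0,"wy": 0,"wz": 0,"gripper": 6},{"x": 0,"y": 0,"z": 0,"wx": 0,"wy": 0,"wz": 0,"gripper": 6},{"x": 0,"y": 0,"z": 0,"wx": 0,"wy": 0,"wz": 0,"gripper": 6}]}}

```text
time_s: 19.1
position: [0.5422, -0.1193, 0.4584]
tool_rot: [[1.0, 0.0, 0.0], [0.0, -1.0, 0.0], [0.0, -0.0, -1.0]]
ft_force: [-0.5, 0.4, 0.1]
grip_width: 0.0599
```

```bash
python3 - <<'E'
from h import *
snap('top','top2');snap('scene','scene2')
a=cv2.resize(cv2.imread('pics/scene2.png')[150:300,260:400],(480,514),interpolation=cv2.INTER_CUBIC)
b=cv2.resize(cv2.imread('pics/top2.png')[165:303,185:275],(320,491),interpolation=cv2.INTER_CUBIC)
o=np.zeros((520,800,3),np.uint8);o[:514,:480]=a;o[:491,480:]=b
cv2.imwrite('pics/c2.png',o);print(env.observe()['time_s'])
E
```

```text
19.2
```

View pics/c2.png

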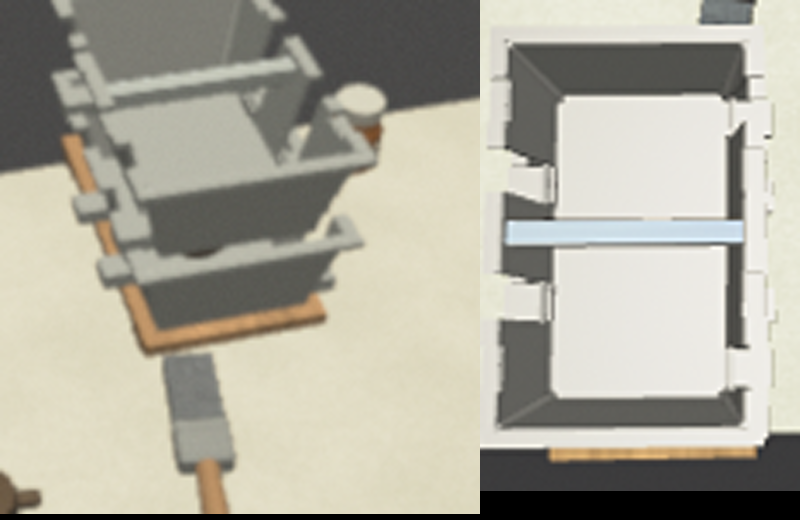

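The tote rides level on the lower one, with the bar straight at (505–743, 232) in the right half, and the brush and jar are in place. Handing in.

```bash
python3 -c "
from rig import env
env.close_job()"
```

```text
the job is handed in; nothing more can be done
```

The empty tote is stacked on the fossil tote, half round and level, and I let go and handed the job in at about 19 s. I gripped it by the carry bar, turned it 180° in the air and lowered it onto the rim. Then I slid it gently towards +x, at about 13 N downward and 8 N sideways at most, until it dropped.

**Seating:** The rim contact was at tool height 0.3344 m and the seated height 0.3284 m, a drop of 6.0 mm against the 6 mm notch depth. Nothing pushed sideways during the drop.

**Final look:** The last pictures show the tote level and square on the lower one. The brush and jar stand where they were, and the arm is clear. The vertebra was only partly in view, but nothing came near it. The fossil is hidden under the tote, but the tote's underside stayed about 2 cm above it.

**Disagreement:** The camera placed the held tote about 2.5–3 mm off where the arm's own position put it. I allowed for that before feeling for the notches. I did not measure how well the tote is centred along x, beyond the fact that the lugs went in.

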